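# Pack a V-block up level on two tapered offcuts

### The arm

A 6-joint arm with a two-finger parallel gripper is mounted at the origin on the work surface; the furniture and walls round the work are solid. World frame = base frame: x ahead of the robot, y to its left, z up, the work surface at z = 0. Lengths are in m, angles in rad, forces in N, time in s.
With the tool pointing down it reaches from about 0.35 to 1 m from the base axis. Payload 7.1 kg.
Tool frame: the origin (TCP) lies between the finger pads; the fingertips stand 22 mm ahead of it and the grasp point (between the pads) lies 3 mm ahead of it; z points along the fingers, y is the line along which they close (so a half turn about z gives the same grasp; the last joint's range is limited). The gripper opens to 85 mm and grips with 20 to 120 N. Pads are 22 mm wide; open, the fingers measure 114 mm over their backs; the gripper's body (76 mm by 85 mm) begins 54 mm behind the grasp point. The pads swing forward as they close: fully open they stand 13 mm farther back than shut.
Start: joints at [1.139, 0.423, 1.63, -0, 1.089, -0.019], TCP at [0.251, 0.572, 0.253] pointing down, gripper open.
Joint ranges: [-3, 3], [-0.9, 2.11], [0.09, 2.58], [-1.31, 4.45], [0.11, 2.69], [-2.54, 2.54]. Speed limits (rad/s): [2.39, 2.39, 3.01, 3.14, 3.14, 3.14].

### API

Orientations are given as a rotation vector (axis times angle).
In Python, from rig import manip gives the robot as it stands. The module is installed in compiled form; this text tells all that it offers. Calls block until the motion is done:
- manip.move_to(position, orientation): joint-space move of the TCP to a pose.
- manip.servo_line(position, orientation=None, rate=0.15): straight line of the TCP; orientation=None keeps the orientation; rate is the mean speed in m/s.
- manip.set_joints(angles): joint-space move.
- manip.command_gripper(opening, f_grip=None): finger opening in m; f_grip is the grip in N (None keeps the last); returns when the fingers have stopped.
- manip.hold(seconds).
- manip.solve_ik(position, orientation): joint angles nearest the present ones, or None.
- manip.camera(name): name is "side" or "top"; returns a dict with "image" (400x640x3 uint8, red, green, blue), "fx", "fy", "cx", "cy" (pixels), "cam_to_world" (4x4, takes a point from camera to world coordinates). Camera axes: x right, y down, z forward; pixel columns grow to the right and rows downward; lengths in m; the calibration is good to about 2 mm. A picture is of the moment at which its call begins. There is no depth.
A pose or a line that the arm cannot do raises manip.IKError and nothing moves.
- manip.sign_off(): hands the job in; it is judged then, once.
Readings, each from a call of its own:
- manip.get_time(): time.
- manip.get_joint_positions(): joint angles.
- manip.get_joint_vel(): joint speeds.
- manip.get_tau(): joint torques, N m.
- manip.get_position(): TCP position.
- manip.get_ee_rot(): TCP orientation.
- manip.get_contact_force(): force on the tool from outside, world axes, zero at the start.
- manip.get_torque(): the same for the moment, N m.
- manip.get_width(): finger opening in m.
- manip.get_grip_force(): force on a finger pad.
Only numpy, scipy, OpenCV 4.12 (cv2) and the standard library are available. Lean on these libraries where they do the work, as an engineer would, in place of code of your own. Each camera call takes 0.05 s, during which the arm holds its last target. There are 200 camera calls.

### The job

Make a level stand for the V-block from the tapered metal offcuts. Leave the larger tapered offcut where it lies and set the smaller tapered one centrally on its slope, the opposite way round (thick end over thin end), so that the top comes out level; then stand the V-block upright on the middle of that level top and let go. The flat offcut of even thickness that lies about is of no use here.

Things in the scene. Friction and masses are not known exactly. Their poses are not given: they have to be found in the camera images.
- base_seat (a point): Centre of the 15-degree sloping top of the larger tapered offcut (bare grey metal wedge 120 x 60 mm, one corner sawn off, loose), 28 mm above the table on which its flat underside lies. x: level, along its length to the thick end, up the slope (toward the robot within 30 degrees); y: across; z: vertical, not the slope's normal. 12 mm thick at the -x end, 44 mm at the +x end.
- top_wedge_center (a point): Centre, 13 mm above the flat underside, of the smaller tapered offcut (bare grey metal wedge 90 x 50 mm, upright parallel sides 50 mm apart, one corner sawn off, 0.3 kg), lying on its underside. x: along its length to the thick end; y: across; z: normal of the underside. Top slopes 15 degrees: 14 mm thick at -x, 26 mid, 38 at +x. On the larger one its level top is 53 mm over the table.
- v_block_center (a point): Centre, 21 mm above its underside, of the ground steel V-block: 60 mm long along x, 51 mm wide along y between flat parallel sides, 42 mm high, about 0.6 kg. It stands upright on the table with its V groove open to the top (z) and running along x.
There are look-alikes about, which are no part of the job. What is shaped like the part that bears v_block_center but orange or red is not meant.

How it is judged:
At the end, for the whole second after the job is handed in: The larger wedge lies within 30 mm of where it started; the smaller wedge rests on it, centred within 25 mm; the V-block rests on the smaller wedge, centred on it within 25 mm, upright and level within 7 degrees; all at rest (distance of base_seat from where it was at the start of the episode below 0.03 m and angle between base_seat's own z axis and vertical below 0.1 rad and horizontal distance between top_wedge_center and base_seat below 0.025 m and height (world z) of top_wedge_center above 0.03 m and horizontal distance between v_block_center and top_wedge_center below 0.025 m and height (world z) of v_block_center above 0.06 m and angle between v_block_center's own z axis and vertical below 0.12 rad and contact force between top_wedge and base_wedge above 1 N and contact force between v_block and top_wedge above 1 N and linear speed of each of v_block, top_wedge below 0.02 m/s); the robot touches nothing.
It also fails if it takes over 54 s, if anything falls off the work surface, if the arm or the gripper's body presses on something with over 40 N, if the wrist force passes 120 N, or if a joint passes its speed limit or range.

## Working session

There is one attempt and no reset: what is moved stays moved. The work goes in short steps, each a Python script; the robot and the scene stay as the last script left them, time stands still between calls to the robot, and variables do not carry over. Pictures are saved under pics/ and viewed, at most 10 in all, crops included, and the job is handed in when it is done.

```bash
mkdir -p pics; cat > h.py <<'E'
import numpy as np, cv2, pickle
from scipy.spatial.transform import Rotation as R
def snap(m,name,fn):
    c=m.camera(name); pickle.dump(c,open(f'pics/{fn}.pkl','wb'))
    cv2.imwrite(f'pics/{fn}.png',c['image'][:,:,::-1]); return c
def load(fn): return pickle.load(open(f'pics/{fn}.pkl','rb'))
def px2w(c,u,v,z):
    T=np.array(c['cam_to_world']); d=T[:3,:3]@[(u-c['cx'])/c['fx'],(v-c['cy'])/c['fy'],1]; o=T[:3,3]
    return o+d*(z-o[2])/d[2]
def w2px(c,p):
    T=np.array(c['cam_to_world']); q=T[:3,:3].T@(np.array(p)-T[:3,3]); return c['cx']+c['fx']*q[0]/q[2], c['cy']+c['fy']*q[1]/q[2]
def crop(fn,x0,y0,w,h,s,out):
    im=cv2.imread(f'pics/{fn}.png')[y0:y0+h,x0:x0+w]; cv2.imwrite(f'pics/{out}.png',cv2.resize(im,None,fx=s,fy=s,interpolation=cv2.INTER_CUBIC))
def down(yaw): # tool z down, tool y axis along heading yaw (world)
    y=np.array([np.cos(yaw),np.sin(yaw),0]); z=np.array([0,0,-1.]); x=np.cross(y,z)
    return R.from_matrix(np.c_[x,y,z]).as_rotvec()
E
python3 - <<'E'
from h import *
from rig import manip as m
for n in('top','side'):
    c=snap(m,n,n+'0'); print(n,c['fx'],np.round(c['cam_to_world'],3).tolist())
print(m.get_time(),m.get_ee_rot())
E
```

```text
top 363.0127353193732 [[-0.013, -0.998, 0.065, 0.469], [-1.0, 0.013, -0.013, -0.025], [0.012, -0.065, -0.998, 1.218], [0.0, 0.0, 0.0, 1.0]]
side 375.9277619593701 [[0.998, 0.039, -0.058, 0.618], [0.07, -0.45, 0.89, -1.104], [0.009, -0.892, -0.452, 0.615], [0.0, 0.0, 0.0, 1.0]]
0.1 [-6.43784933e-01 -3.07461736e+00  2.06166581e-03]
```

View pics/top0.png

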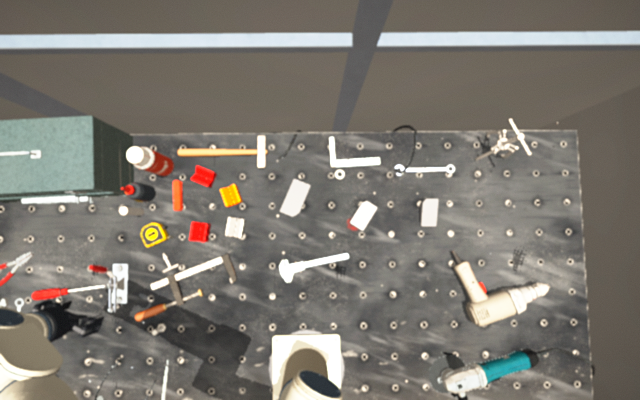

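View pics/side0.png

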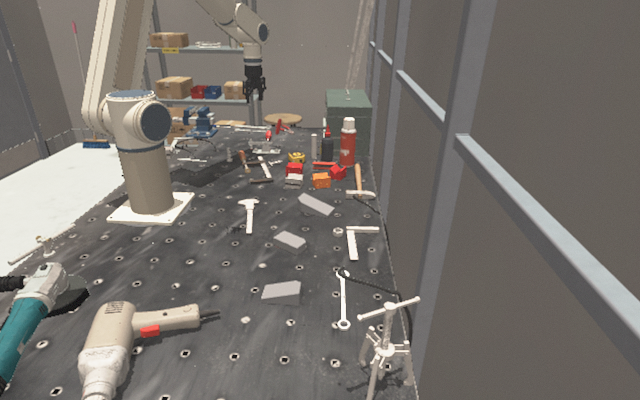

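The top view shows three grey offcuts at (295,198), (363,215) and (430,212). The V-block shapes are a grey-white one at (234,227), an orange one at (231,195) and red ones at (199,231) and (203,176). By colour, the V-block I want is (234,227). I'll take crops to tell the wedges from the flat offcut.

```bash
python3 - <<'E'
from h import *
crop('top0',210,165,240,85,3.33,'c1')
crop('side0',250,155,120,160,3.7,'c2')
E
```

```text
(no output)
```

View pics/c1.png

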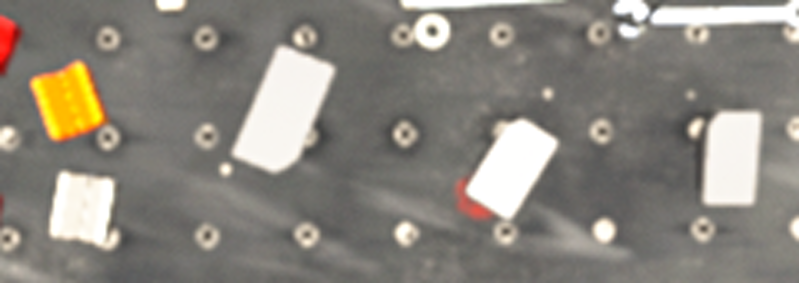

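View pics/c2.png

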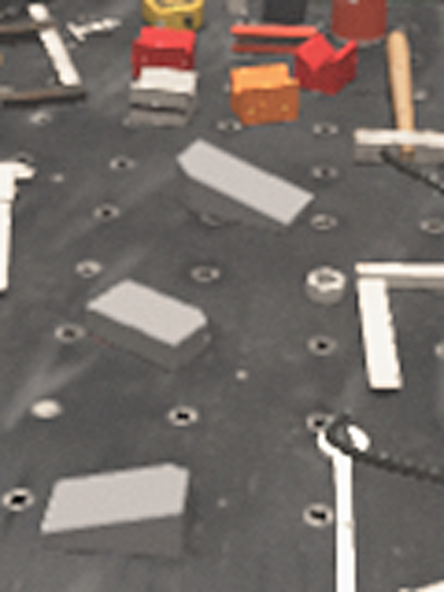

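The side crop settles which offcut is which:
- **Small wedge:** bottom piece, c2 (115,510), top px (430,212). It is tapered, with the thick end to the right (+x).
- **Flat offcut:** c2 (150,325), top px (363,215). Its thickness is even.
- **Larger wedge:** c2 (245,180), top px (295,198). Its thick end faces the robot.
- **V-block:** grey, top px (234,227).

Next I'll fit the poses from the corners in both views.

```bash
cat > fit.py <<'E'
from h import *
from scipy.optimize import least_squares
def fit(pts,g):
    # pts: (cam, local xyz from table, u,v)
    def f(p):
        c,s=np.cos(p[2]),np.sin(p[2])
        return np.array([np.subtract(w2px(cam,[p[0]+c*l[0]-s*l[1],p[1]+s*l[0]+c*l[1],l[2]]),(u,v)) for cam,l,u,v in pts]).ravel()
    r=least_squares(f,g,loss='soft_l1'); return r.x,np.round(r.fun.reshape(-1,2),1).tolist()
E
cat > meas.py <<'E'
from fit import *
T,S=load('top0'),load('side0')
t=lambda l,x,y:(T,l,210+(x+.5)/3.33-.5,165+(y+.5)/3.33-.5)
s=lambda l,x,y:(S,l,250+(x+.5)/3.7-.5,155+(y+.5)/3.7-.5)
# small wedge: x->far
a,b=.045,.025
w=[t([a,-b,.038],761,111),t([-a,-b,.014],756,206),t([-a,b,.014],703,204),
   s([a,-b,.038],186,500),s([-a,-b,.014],42,530),s([-a,b,.014],52,482)]
a,b=.06,.03
B=[t([-a,b,.012],281,46),t([-a,-b,.012],335,68) if 0 else t([-a,b,.012],335,68),]
# base: x toward robot, +y = world -y (image right)
B=[t([-a,b,.012],335,68),t([-a,-b,.012],281,46),t([a,-b,.044],233,154),
   s([-a,b,.012],290,226),s([-a,-b,.012],313,200),s([a,-b,.044],196,140)]
a,b=.03,.0255
V=[t([a,b,.042],61,170),t([a,-b,.042],115,177),t([-a,-b,.042],107,244),t([-a,b,.042],50,238)]
for n,P,g in(('w',w,(.55,-.35,0)),('B',B,(.6,.05,2.7)),('V',V,(.5,.25,0))):
    p,r=fit(P,g); print(n,np.round(p,4).tolist(),r)
E
python3 meas.py
```

```text
w [0.5038, -0.4089, 0.0372] [[-1.6, 0.1], [-0.6, -0.9], [0.3, 0.4], [-0.5, 1.8], [-0.1, 0.7], [0.3, -0.4]]
B [0.5571, 0.0292, 2.7561] [[0.5, -0.3], [-0.0, -0.3], [0.2, 0.4], [-0.8, -0.4], [0.1, -1.0], [0.5, -0.2]]
V [0.4646, 0.2254, -0.134] [[0.1, 1.0], [-0.4, 0.8], [-0.5, -0.8], [0.9, -0.9]]
```

The fits agree in both views, with residuals of about 1 px. Now picking up the small wedge.

```bash
cat > pick.py <<'E'
from h import *
from rig import manip as m
x,y,a=.5038,-.4089,.0372
o=down(a-np.pi/2)
m.command_gripper(.075,60)
m.move_to([x,y,.15],o); print(m.get_time(),np.round(m.get_joint_positions(),2))
m.servo_line([x,y,.027],o,.15)
m.command_gripper(.03,80); print('w',m.get_width(),m.get_grip_force(),m.get_contact_force())
m.servo_line([x,y,.16],o,.15); print(m.get_time(),m.get_width(),m.get_contact_force())
snap(m,'side','s1');snap(m,'top','t1')
E
python3 pick.py
python3 - <<'E'
import cv2
a=cv2.imread('pics/s1.png')[140:330,180:380];b=cv2.imread('pics/t1.png')[150:340,330:530]
cv2.imwrite('pics/c3.png',cv2.resize(cv2.hconcat([a,b]),None,fx=2,fy=2))
E
```

```text
3.9167 [-0.7   0.58  1.64  0.    0.92  0.83]
w 0.048356520786355536 83.1362854357576 [-1.12194383 -0.48603928  8.33089682]
6.275 0.04813949218734185 [ 0.65573664 -0.80146852 -4.54156792]
```

View pics/c3.png

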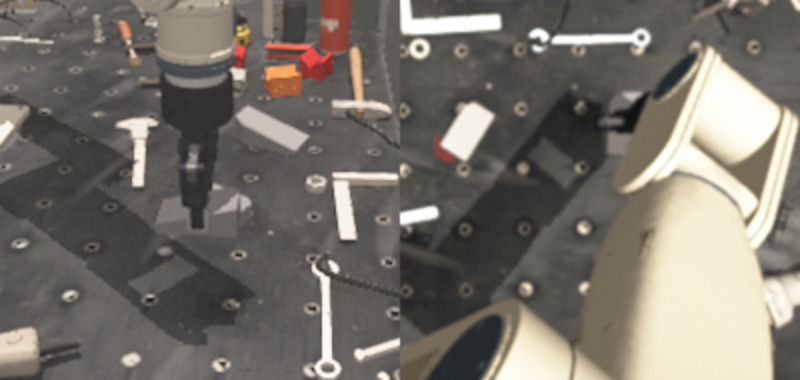

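The wedge is held level with the finger at its middle: it spans x 157–240 in the crop and the finger is at 197. Now placing it on the slope, tilted 15°.

```bash
cat > place.py <<'E'
from h import *
from rig import manip as m
bx,by,ba=.5571,.0292,2.7561; t=np.radians(15)
xb=np.array([np.cos(ba),np.sin(ba),0]); Z=np.array([0,0,1.])
n=Z*np.cos(t)-xb*np.sin(t); xw=-xb*np.cos(t)-Z*np.sin(t); yw=np.cross(n,xw)
c=np.array([bx,by,.028])+.013*np.sin(t)*xb+.013*np.sin(t)*np.tan(t)*Z+.013*n
tz=-n; ty=-yw; o=R.from_matrix(np.c_[np.cross(ty,tz),ty,tz]).as_rotvec()
p=c+.014*n; print(p)
m.move_to(p+.1*n,o); print(m.get_time(),np.round(m.get_joint_positions(),2))
m.servo_line(p+.006*n,o,.12); m.hold(.3); f0=np.array(m.get_contact_force()); print('f0',f0)
d=.006
while d>-.004:
    d-=.001; m.servo_line(p+d*n,o,.02)
    f=np.array(m.get_contact_force())-f0
    if f[2]>4: break
print(d,f,m.get_time())
m.command_gripper(.066); m.hold(.2)
m.servo_line(p+.09*n,o,.15); 
print(m.get_time(),m.get_contact_force())
x,y,a=.4646,.2254,-.134
m.move_to([x,y,.15],down(a+np.pi/2)); print(m.get_time(),np.round(m.get_joint_positions(),2))
snap(m,'side','s2');snap(m,'top','t2')
E
python3 place.py
python3 - <<'E'
import cv2
a=cv2.imread('pics/s2.png')[140:260,240:370];b=cv2.imread('pics/t2.png')[160:280,200:330]
cv2.imwrite('pics/c4.png',cv2.resize(cv2.hconcat([a,b]),None,fx=3,fy=3,interpolation=2))
E
```

```text
[0.56045755 0.02783752 0.05498155]
7.975 [-0.03  0.59  1.63  0.1   1.16  1.87]
f0 [-0.50312221 -0.43396076 -4.49631203]
0.001 [-1.37545554 -1.36267375 10.24831848] 10.4583
11.7167 [ 0.34721542  0.08053587 -0.0394826 ]
14.1583 [ 0.43  0.42  1.94 -0.    0.78 -1.01]
```

View pics/c4.png

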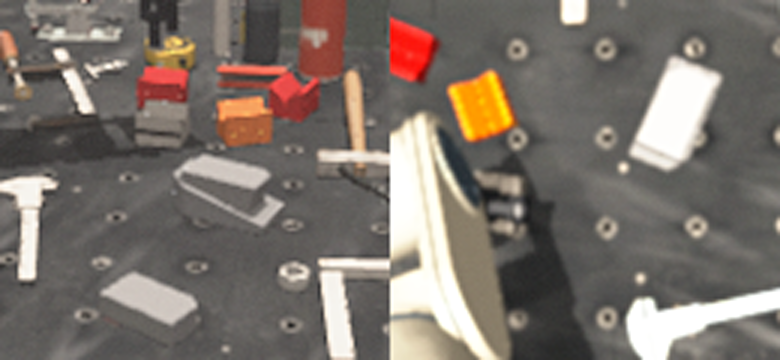

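The small wedge sits on the larger one with its top level. I'll check the centring with a larger crop.

```bash
python3 - <<'E'
import cv2
a=cv2.imread('pics/s2.png')[185:220,295:337];b=cv2.imread('pics/t2.png')[175:220,275:325]
cv2.imwrite('pics/c5.png',cv2.hconcat([cv2.copyMakeBorder(cv2.resize(a,None,fx=9,fy=9,interpolation=2),0,135-45,0,0,0),cv2.resize(b,None,fx=9,fy=9,interpolation=2)]))
E
```

```text
(no output)
```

View pics/c5.png

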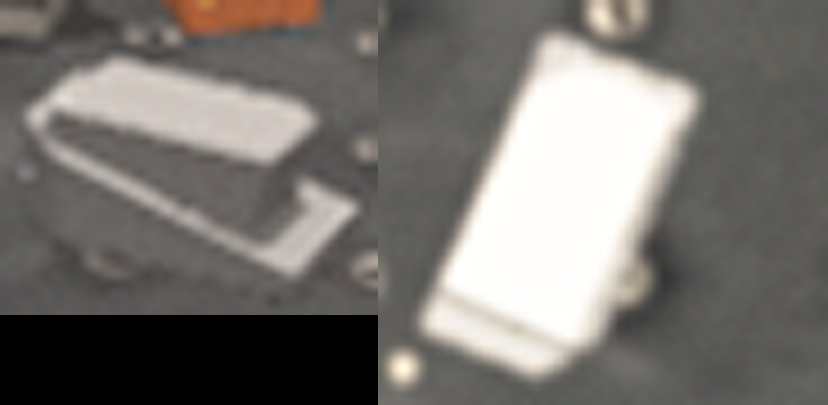

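```bash
python3 - <<'E'
from fit import *
T,S=load('t2'),load('s2')
t=lambda l,x,y:(T,l,275+(x-378+.5)/9-.5,175+(y+.5)/9-.5)
s=lambda l,x,y:(S,l,295+(x+.5)/9-.5,185+(y+.5)/9-.5)
a,b,z=.0466,.025,.053
P=[t([-a,b,z],440,292),t([-a,-b,z],585,345),s([a,-b,z],272,162),s([-a,-b,z],48,107),s([-a,b,z],115,58)]
p,r=fit(P,(.56,.03,-.385)); print(p,r)
print('expected top mid',.5571-.0034*np.cos(2.7561),.0292-.0034*np.sin(2.7561))
E
```

```text
[ 0.55951744  0.03026406 -0.4071733 ] [[0.6, -0.1], [-1.1, -0.0], [0.2, 0.2], [0.0, 0.3], [-0.5, 0.1]]
expected top mid 0.5602504852188211 0.0279215466821235
```

The top's centre is within 3 mm of plan. Next is the V-block; the arm is already above it.

```bash
cat > vb.py <<'E'
from h import *
from rig import manip as m
x,y,a=.4646,.2254,-.134
o=down(a+np.pi/2)
m.command_gripper(.072,90)
m.servo_line([x,y,.028],o,.12)
m.command_gripper(.03,90); w=m.get_width(); print('w',w,m.get_grip_force(),m.get_contact_force())
assert .045<w<.056
m.servo_line([x,y,.18],o,.12); print(m.get_time(),m.get_width(),m.get_contact_force())
q=np.array([.558,.0292,.081]); Z=np.array([0,0,1.]); o=down(-.39+np.pi/2)
m.move_to(q+.09*Z,o)
m.servo_line(q+.006*Z,o,.1); m.hold(.3); f0=np.array(m.get_contact_force()); print('f0',f0)
d=.006
while d>-.005:
    d-=.001; m.servo_line(q+d*Z,o,.02)
    f=np.array(m.get_contact_force())-f0
    if f[2]>4: break
print(d,f,m.get_time(),m.get_width())
m.command_gripper(.068); m.hold(.2)
m.servo_line(q+.12*Z,o,.12); m.move_to([.42,.25,.3],o)
print(m.get_time(),m.get_contact_force())
snap(m,'side','s3');snap(m,'top','t3')
E
python3 vb.py
python3 - <<'E'
import cv2
a=cv2.imread('pics/s3.png')[150:220,280:350];b=cv2.imread('pics/t3.png')[165:235,265:335]
cv2.imwrite('pics/c6.png',cv2.resize(cv2.hconcat([a,b]),None,fx=5.5,fy=5.5,interpolation=2))
E
```

```text
w 0.04869447717012993 92.45130195398815 [-2.45385942  0.57066599  8.12251785]
17.4083 0.049178044283170415 [ 0.11710228 -0.5634455  -6.74191476]
f0 [ 0.71402412  0.27698957 -6.83541902]
0.002 [-3.35789113 -0.34148277  7.88387574] 20.575 0.04898026757976529
23.3083 [ 0.8730405 -0.533194   0.0690595]
```

View pics/c6.png

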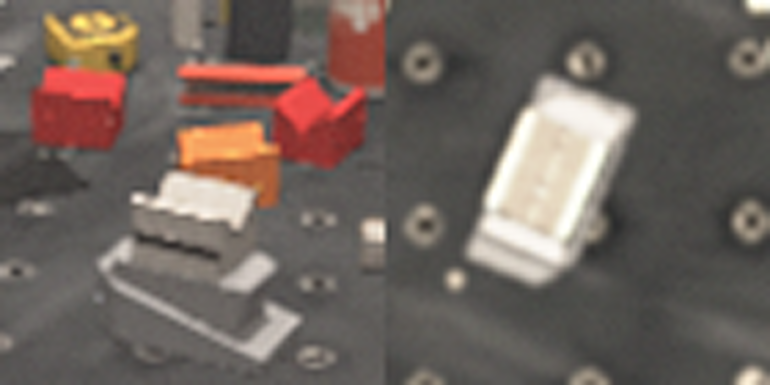

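```bash
python3 - <<'E'
from fit import *
T,S=load('t3'),load('s3')
t=lambda l,x,y:(T,l,265+(x-385+.5)/5.5-.5,165+(y+.5)/5.5-.5)
s=lambda l,x,y:(S,l,280+(x+.5)/5.5-.5,150+(y+.5)/5.5-.5)
a,b,z=.03,.0255,.095
P=[t([a,b,z],527,108),t([a,-b,z],608,143),t([-a,b,z],485,212),t([-a,-b,z],566,243),s([-a,-b,z],133,197),s([a,-b,z],232,222),s([-a,-b,.053],135,262),s([a,-b,.053],220,277)]
print(fit(P,(.56,.03,-.385)))
E
```

```text
(array([ 0.55700876,  0.03180083, -0.39136221]), [[-0.7, 0.1], [-0.2, -0.3], [-0.3, -0.9], [0.2, -0.5], [-0.2, 0.9], [-1.8, -0.1], [-0.6, 0.4], [0.1, 1.5]])
```

The V-block is within about 3 mm of centre and stands upright. Handing in.

```bash
python3 -c "
from rig import manip as m
m.hold(.5); print(m.sign_off(), m.get_time())"
```

```text
the job is handed in; nothing more can be done
the job is handed in; nothing more can be done
```

The job is handed in: the small wedge sits reversed on the larger one with its top level, the V-block stands upright on it within about 3 mm of centre (camera-measured), and the gripper is clear; arm time was about 24 s of the 54 s, and no verdict was returned.

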